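Pop the square colour pan and trap it on the apron

TASK

Press down the key of the dispenser that holds the square colour pan with one fingertip, and with the other finger stop the pan on the apron once it has popped out past the catch bar and before it slides off the open edge of the apron. Do not pick the pan up; finish while still holding it there: key held down under one finger, the pan at rest against the other. Leave the round pan's dispenser and everything else on the table alone.

Things in the scene. Friction and masses are not known exactly. Their poses are not given: they have to be found in the camera images.
- square_dispenser: fixed dispenser holding the square pan: wooden plinth 30 mm tall, spanning x -54 to +85, y -31 to +85 mm of its own axes; origin on the underside below the channel. Channel along x (middle y = 0), floor 30 mm above the table. The pan, centred at x = +20, is ejected towards -x over a bare apron ending in an open edge at x = -54. Behind it: rear block 58 mm tall (x 65 to 85), rod out to x = +146 mm.
- round_dispenser: fixed dispenser holding the round pan: wooden plinth 30 mm tall, spanning x -54 to +85, y -31 to +85 mm of its own axes; origin on the underside below the channel. Channel along x (middle y = 0), floor 30 mm above the table. The pan, centred at x = +20, is ejected towards -x over a bare apron ending in an open edge at x = -54. Behind it: rear block 58 mm tall (x 65 to 85), rod out to x = +146 mm.
- square_key (a joint): travel of the square-pan dispenser's key, 0 (up) to 0.010 m (fully down); springs back with 2.5 to 5 N, plus up to 2 N of friction. It lowers the catch bar: from about 0.005 the pan is free and a damped spring pusher (2.5 N) at once drives it out at 45 to 65 mm/s, over the apron's edge in about 1.4 s unless stopped. Let go, the catch rises again under the pan.
- round_key (a joint): travel of the round-pan dispenser's key, 0 (up) to 0.010 m (fully down); springs back with 2.5 to 5 N, plus up to 2 N of friction. It lowers the catch bar: from about 0.005 the pan is free and a damped spring pusher (2.5 N) at once drives it out at 45 to 65 mm/s, over the apron's edge in about 1.4 s unless stopped. Let go, the catch rises again under the pan.
- square_key_top (a point): centre of the top face of the square-pan dispenser's key, a flat 26 x 26 mm aluminium pad beside the apron, at x = -35, y = +65 mm of the dispenser's axes (same axes). Moves with the key: up, it is 46 mm above the table (16 mm above the channel floor); fully pressed 36 mm (6 mm above that floor: below the pan's rim, above the apron's rails).
- round_key_top (a point): centre of the top face of the round-pan dispenser's key, a flat 26 x 26 mm aluminium pad beside the apron, at x = -35, y = +65 mm of the dispenser's axes (same axes). Moves with the key: up, it is 46 mm above the table (16 mm above the channel floor); fully pressed 36 mm (6 mm above that floor: below the pan's rim, above the apron's rails).
- square_apron (a point): point on the channel floor of the square-pan dispenser, mid-apron, at x = -30, y = 0 mm, 30 mm up, in the dispenser's axes (same axes). The channel is 50 mm wide between rails, 4 mm high along the apron (x -54 to +4) and 12 mm high beside the loaded pan; a steel catch bar 5 mm high at x = -4 to -10 mm keeps the pan in.
- square_pan_center (a point): centre (half-way up) of the square white ceramic colour pan with a dry cake of colour, 46 x 46 mm, 18 mm tall, 40 to 90 g, loose in its dispenser's channel; half-way up is 9 mm above the channel floor
- square_pan: the same square pan; origin at the centre of its underside
- round_pan_center (a point): centre (half-way up) of the round white ceramic colour pan with a dry cake of colour, 46 mm across, 18 mm tall, 40 to 90 g, loose in its dispenser's channel; half-way up is 9 mm above the channel floor
- round_pan: the same round pan; origin at the centre of its underside
- brush: a paint brush about 170 mm long lying flat; origin under its middle; a bystander
- paint_jar: a small closed paint jar, 44 mm across, 55 mm tall; origin at the centre of its underside; a bystander
- paint_bowl: a white ceramic bowl, 120 mm across, 50 mm tall; origin at the centre of its underside; a bystander
- mug: a white mug, 80 mm across, 90 mm tall, handle on its +y side; origin at the centre of its underside; a bystander
- colour_cup: a terracotta cup, 66 mm across, 75 mm tall; origin at the centre of its underside; a bystander
- rinse_bowl: a terracotta bowl, 130 mm across, 55 mm tall; origin at the centre of its underside; a bystander

How it is judged:
By the outcome, as a careful person would: the job done as asked, in the order asked, and still so for the second after the job is handed in, while the arm keeps its last pose, push and grip.
It also fails if it takes over 29 s, if anything falls off the work surface, if the arm or the gripper's body presses on something with over 40 N, if the wrist force passes 120 N, or if a joint passes its speed limit or range.

ROBOT

A 6-joint arm with a two-finger parallel gripper is mounted at the origin on the work surface. World frame = base frame: x ahead of the robot, y to its left, z up, the work surface at z = 0. Lengths are in m, angles in degrees, forces in N, time in s.
With the tool pointing down it reaches from about 0.375 to 0.9 m from the base axis. Payload 3.1 kg.
Tool frame: the origin (TCP) lies at the very end of the fingers, on their centre line; the grasp point (between the pads) lies 19 mm behind it; z points along the fingers, y is the line along which they close (so a half turn about z gives the same grasp; the last joint's range is limited). The gripper opens to 87 mm and grips with 3 to 60 N. Pads are 19 mm wide; open, the fingers measure 117 mm over their backs; the gripper's body (75 mm by 190 mm) begins 51 mm behind the grasp point.
Start: joints at [61.622, 30.224, 82.088, -0, 67.689, -10.227], TCP at [0.195, 0.594, 0.223] pointing down, gripper open.
Joint ranges: [-176.69, 176.69], [-43.24, 126.21], [12.49, 139.97], [-82, 262], [0, 151.66], [-163.58, 163.58]. Speed limits (degrees/s): [159.86, 159.86, 180, 180, 180, 180].

INTERFACE

Orientations are given as a 3x3 rotation matrix whose columns are the frame's x, y, z axes.
In Python, from rig import bot, imaging gives the robot as it stands.
- The arm moves only by the tool drive_tool, never from a script. Its argument "deltas" is text: rows parted by semicolons, each of 5 numbers parted by spaces: the finger opening in mm, from 0 to 87, then the shift along the world's x, y, z in mm, then the turn about the world's z in rad. In form: jaw dx dy dz twist; .... A call has 1 to 12 rows; each row is the pose to reach, as a shift and turn from the pose commanded when the call began; what a row does not reach only later rows make up. A row lasts 1/10 s, in which the tool goes at most 50 mm and 8.59 degrees, less where a joint would pass 70% of its speed; a pose out of reach is approached as far as the arm can. A call with a gripper value outside its range is refused whole. The fingers move at their own pace and stop on an object; the grip force is fixed at half the most. Time passes only in rows, so rows that repeat a pose let the fingers close. It gives the time, the measured TCP pose, the force, the opening and the grip force at its end, in the units of the state.
- bot.read_state(): the state, without advancing time (a new reading comes with each control period).
- imaging.capture(name): name is "side" or "top"; returns the picture (480x640x3 uint8, red, green, blue); there is no depth.
- imaging.camera_model(name): a dict with "fx", "fy", "cx", "cy" (pixels), "T" (4x4, takes a point from camera to world coordinates). Camera axes: x right, y down, z forward; pixel columns grow to the right and rows downward; lengths in m; the calibration is good to about 2 mm. A picture is of the moment at which its call begins. camera_model takes no time and is no camera call.
- bot.hand_in(): hands the job in; it is judged then, once.
The state is a dict: "time_s": time; "joint_positions": joint angles; "qvel": joint speeds; "tau": joint torques, N m; "position": TCP position; "tcp_rot": TCP orientation; "force": force on the tool from outside, world axes, zero at the start; "moment": the same for the moment, N m; "opening": opening from 0.0 (shut) to 1.0 (fully open); "grasp_force": force on a finger pad.
Only numpy, scipy, OpenCV 4.12 (cv2) and the standard library are available. Lean on these libraries where they do the work, as an engineer would, in place of code of your own. Each camera call takes 0.05 s, during which the arm holds its last target. There are 200 camera calls.

## Working session

There is one attempt and no reset: what is moved stays moved. The work goes in short steps, Python scripts to look and compute and a tool call to move; the robot and the scene stay as the last step left them, time stands still between calls to the robot, and variables do not carry over. Pictures are saved under pics/ and viewed, at most 10 in all, crops included, and the job is handed in when it is done.

Besides the shell and the picture viewer there is one more tool, called as name(argument=value, ...) on one line, values as JSON. drive_tool: Moves the arm, as the interface text tells. Its arguments: {"type":"object","properties":{"deltas":{"type":"string"}},"required":["deltas"]}

```bash
mkdir -p pics
python3 - <<'E'
from rig import bot, imaging
import cv2, numpy as np
for n in("top","side"):
    cv2.imwrite(f"pics/{n}0.png",imaging.capture(n)[:,:,::-1])
    m=imaging.camera_model(n);print(n,m["fx"],m["cx"],m["cy"],np.round(m["T"],3).tolist())
s=bot.read_state();print(s["time_s"],s["position"],np.round(s["tcp_rot"],3).tolist(),s["opening"])
E
```

```text
top 478.80167989245945 322.53760882180046 246.34521728175878 [[-0.029, -0.979, 0.199, 0.281], [-1.0, 0.028, -0.007, 0.012], [0.001, -0.2, -0.98, 1.397], [0.0, 0.0, 0.0, 1.0]]
side 608.4241156853549 322.3709832100836 244.0700312891895 [[-0.983, -0.119, 0.142, 0.348], [-0.185, 0.573, -0.798, 1.182], [0.014, -0.811, -0.586, 0.897], [0.0, 0.0, 0.0, 1.0]]
0.1 [0.19435306 0.5933082  0.22166404] [[-0.95, 0.312, -0.001], [0.312, 0.95, -0.002], [0.0, -0.002, -1.0]] 0.9980261447608701
```

View pics/top0.png

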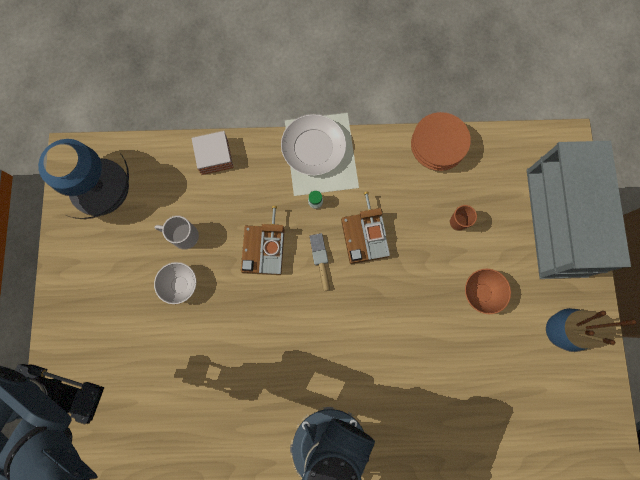

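View pics/side0.png

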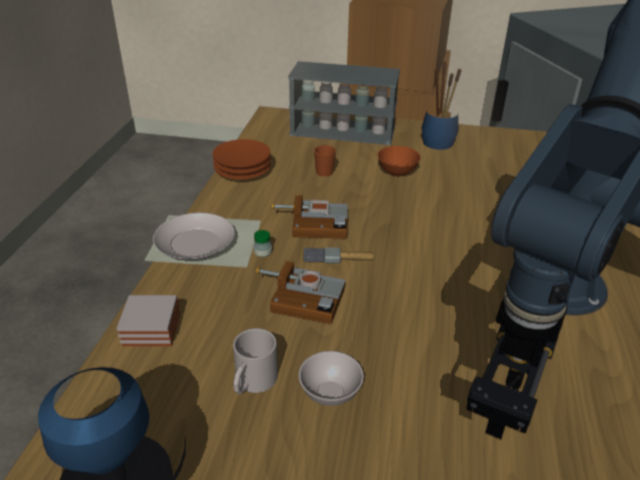

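The top view shows the square pan at about (375,232) with its key at about (356,255). The round dispenser is at (265,250). I'll zoom in on the square one in both views.

Run:
```python
import cv2, numpy as np
a=cv2.imread("pics/top0.png")[180:280,325:405]
b=cv2.imread("pics/side0.png")[185:250,265:365]
a=cv2.resize(a,None,fx=6,fy=6,interpolation=cv2.INTER_CUBIC)
b=cv2.resize(b,None,fx=3,fy=3,interpolation=cv2.INTER_CUBIC)
c=np.zeros((600,790,3),np.uint8);c[:,:480]=a;c[:195,485:785]=b
cv2.imwrite("pics/crop.png",c)
```

```text
(no output)
```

View pics/crop.png

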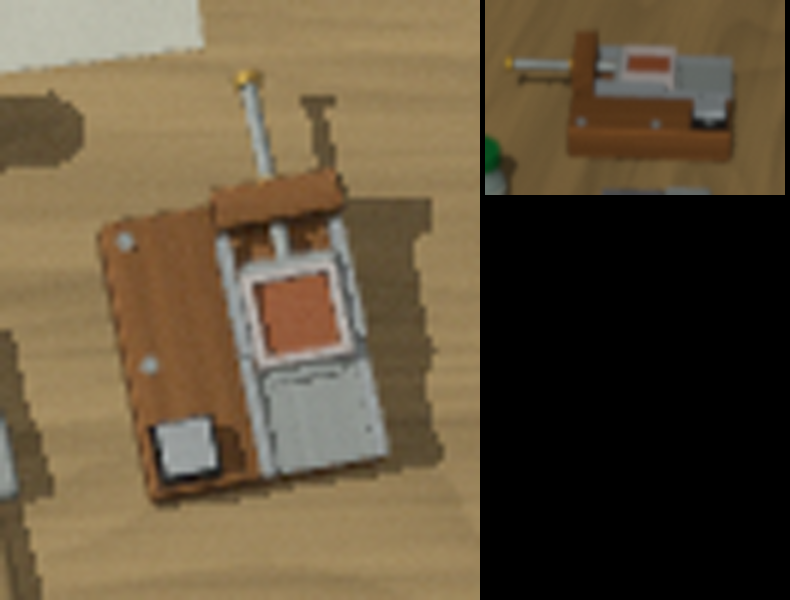

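The crop gives key top (187,448), pan top centre (300,315), and plinth corners (155,500), (98,228) and (388,457). I'll fit a rigid pose to these.

```bash
cat > h.py <<'E'
from rig import bot, imaging
import numpy as np
def ray(n,u,v,z):
    m=imaging.camera_model(n);T=np.array(m["T"])
    d=T[:3,:3]@[(u-m["cx"])/m["fx"],(v-m["cy"])/m["fy"],1];o=T[:3,3]
    return (o+d*(z-o[2])/d[2])[:2]
E
python3 - <<'E'
from h import *
P=[((187,448),(-35,65),46),((300,315),(20,0),48),((155,500),(-54,85),30),((98,228),(85,85),30),((388,457),(-54,-31),34)]
W=np.array([ray("top",(u+.5)/6-.5+325,(v+.5)/6-.5+180,z/1e3) for (u,v),_,z in P])*1e3
L=np.array([p[1] for p in P],float)
l=L-L.mean(0);w=W-W.mean(0)
th=np.arctan2((l[:,0]*w[:,1]-l[:,1]*w[:,0]).sum(),(l*w).sum())
R=np.array([[np.cos(th),-np.sin(th)],[np.sin(th),np.cos(th)]]);t=W.mean(0)-R@L.mean(0)
print(np.degrees(th),t,np.round(W-(L@R.T+t),1).tolist())
for n,p in dict(key=(-35,65),apron=(-30,0)).items(): print(n,R@p+t)
# side check
for (u,v),z,n in [((710-485,100),46,"key"),((648-485,63),48,"pan")]:
    print(n,ray("side",(u+.5)/3-.5+265,(v+.5)/3-.5+185,z/1e3)*1e3)
print(W[:2])
s=bot.read_state();y=s["tcp_rot"][:,1] if hasattr(s["tcp_rot"],"shape") else np.array(s["tcp_rot"])[:,1];print(np.degrees(np.arctan2(y[1],y[0])))
E
```

```text
8.787892187889632 [ 573.73127306 -151.98422093] [[0.7, 0.6], [-0.3, -0.7], [0.5, -1.0], [-0.7, 0.3], [-0.1, 0.7]]
key [529.21164401 -93.09447115]
apron [ 544.0834524  -156.56753091]
key [531.63811867 -98.43945832]
pan [ 593.54899102 -142.09369973]
[[ 529.93445769  -92.4998049 ]
 [ 593.16527218 -149.57899764]]
71.84919946384113
```

drive_tool(deltas="55 323 -725 -60 0.115; 55 323 -725 -60 0.115; 55 323 -725 -60 0.115; 55 323 -725 -60 0.115; 55 323 -725 -60 0.115; 55 323 -725 -60 0.115; 55 323 -725 -60 0.115; 55 323 -725 -60 0.115; 55 323 -725 -60 0.115; 55 323 -725 -60 0.115; 55 323 -725 -60 0.115; 55 323 -725 -60 0.115")

```text
time_s: 1.3
position: [0.4385, 0.0454, 0.1771]
tcp_rot: [[-0.98, 0.201, -0.0], [0.201, 0.98, 0.0], [0.0, 0.0, -1.0]]
force: [0.8, 0.6, 0.9]
opening: 0.634
grasp_force: 0.0
```

drive_tool(deltas="55 79 -177 -40 0; 55 79 -177 -40 0; 55 79 -177 -40 0; 55 79 -177 -40 0; 55 79 -177 -80 0; 55 79 -177 -90 0; 55 79 -177 -90 0; 55 79 -177 -90 0; 55 79 -177 -90 0")

```text
time_s: 2.2
position: [0.5176, -0.1289, 0.0887]
tcp_rot: [[-0.98, 0.199, 0.002], [0.199, 0.98, -0.001], [-0.002, -0.0, -1.0]]
force: [-0.2, -0.9, 0.9]
opening: 0.631
grasp_force: 0.0
```

Run:
```python
from h import *
import cv2
s=bot.read_state();print(s["time_s"],s["position"],s["force"],s["opening"],np.round(s["tcp_rot"],3).tolist())
a=imaging.capture("top")[180:280,325:405,::-1];b=imaging.capture("side")[165:255,265:365,::-1]
a=cv2.resize(a,None,fx=5,fy=5,interpolation=cv2.INTER_CUBIC);b=cv2.resize(b,None,fx=4,fy=4,interpolation=cv2.INTER_CUBIC)
c=np.zeros((500,800,3),np.uint8);c[:,:400]=a;c[:360,400:]=b
cv2.imwrite("pics/c2.png",c)
```

```text
2.2 [ 0.51760823 -0.12889451  0.08867725] [-0.24657264 -0.93704985  0.91802216] 0.6305223646482804 [[-0.98, 0.199, 0.002], [0.199, 0.98, -0.001], [-0.002, -0.0, -1.0]]
```

View pics/c2.png

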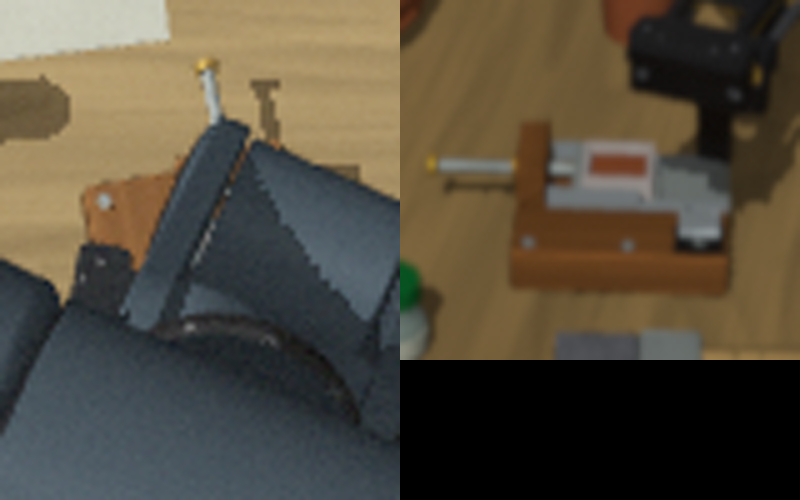

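The side crop shows finger A's tip at about (713,157) and the key top at about (700,223). I'll project the model into the same view to check the calibration.

```bash
cat >> h.py <<'E'
th=np.radians(8.79);R=np.array([[np.cos(th),-np.sin(th)],[np.sin(th),np.cos(th)]]);t=np.array([573.7,-152.0])
def proj(n,p):
    m=imaging.camera_model(n);T=np.array(m["T"]);c=T[:3,:3].T@(np.array(p)/1e3-T[:3,3])
    return np.array([m["fx"]*c[0]/c[2]+m["cx"],m["fy"]*c[1]/c[2]+m["cy"]])
def disp(x,y,z): return np.r_[R@[x,y]+t,z]
def crop(p): return np.round((proj("side",p)-[265,165])*4+[401.5,1.5],0)
E
python3 - <<'E'
from h import *
s=bot.read_state();p=np.array(s["position"])*1e3;r=np.array(s["tcp_rot"])
for k in (27.4,42.4):
  for w in(-9.5,9.5): print("A",k,w,crop(p+r[:,1]*k+r[:,0]*w))
for q in [(-48,78,46),(-48,52,46),(-22,78,46),(-22,52,46),(-54,85,30),(85,85,30),(-54,85,0),(-3,-23,48),(-3,23,48),(43,23,48)]: print(q,crop(disp(*q)))
for k in(27.4,42.4,-27.4,-42.4):print(k,R.T@((p+r[:,1]*k)[:2]-t))
print("Bcorner",[R.T@((p-r[:,1]*27.4+r[:,0]*w)[:2]-t) for w in(-9.5,9.5)])
E
```

```text
A 27.4 -9.5 [702. 151.]
A 27.4 9.5 [731. 158.]
A 42.4 -9.5 [694. 163.]
A 42.4 9.5 [722. 170.]
(-48, 78, 46) [723. 230.]
(-48, 52, 46) [723. 208.]
(-22, 78, 46) [682. 229.]
(-22, 52, 46) [682. 207.]
(-54, 85, 30) [732. 258.]
(85, 85, 30) [512. 252.]
(-54, 85, 0) [730. 297.]
(-3, -23, 48) [656. 141.]
(-3, 23, 48) [654. 179.]
(43, 23, 48) [583. 177.]
27.4 [-42.25562087  56.84522593]
42.4 [-37.05877296  70.91621295]
-27.4 [-61.24143856   5.43922001]
-42.4 [-66.43828647  -8.63176702]
Bcorner [array([-52.32983188,   2.14790563]), array([-70.15304523,   8.73053438])]
```

drive_tool(deltas="55 -1 -1 -15 0; 55 -1 -1 -30 0; 55 -1 -1 -38 0; 55 -1 -1 -40 0; 55 -1 -1 -44 0; 55 -1 -1 -48 0; 55 -1 -1 -51 0; 55 -1 -1 -52 0; 55 -1 -1 -52 0; 55 -1 -1 -52 0; 55 -1 -1 -52 0; 55 -1 -1 -52 0")

```text
time_s: 3.5
position: [0.5163, -0.1305, 0.0363]
tcp_rot: [[-0.98, 0.201, 0.001], [0.201, 0.98, 0.0], [-0.001, 0.0, -1.0]]
force: [-3.0, 1.6, 8.8]
opening: 0.63
grasp_force: 4.5
```

Run:
```python
from h import *
import cv2
b=imaging.capture("side")[165:255,265:365,::-1]
cv2.imwrite("pics/c3.png",cv2.resize(b,None,fx=6,fy=6,interpolation=cv2.INTER_CUBIC))
```

```text
(no output)
```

View pics/c3.png

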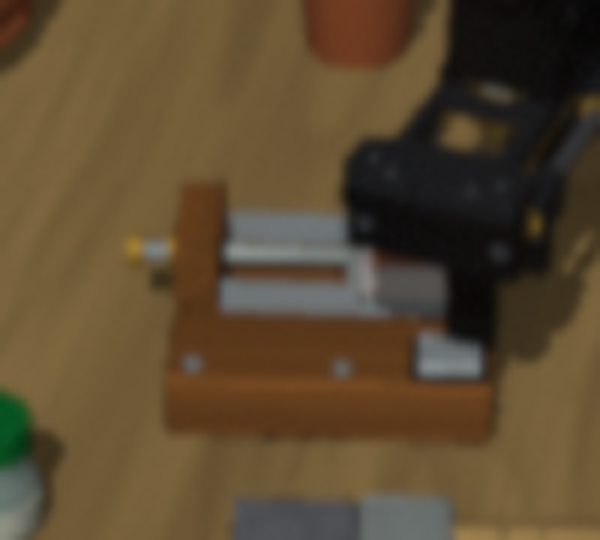

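The pan has popped out and is against the finger (Fx -3 N), and the key is down (Fz 8.8 N at z = 36.3 mm). I'll hold briefly and check that it stays still.

drive_tool(deltas="55 0 0 0 0; 55 0 0 0 0; 55 0 0 0 0; 55 0 0 0 0; 55 0 0 0 0; 55 0 0 0 0")

```text
time_s: 4.15
position: [0.5162, -0.1305, 0.0363]
tcp_rot: [[-0.98, 0.201, 0.001], [0.201, 0.98, 0.0], [-0.001, 0.0, -1.0]]
force: [-1.7, 1.3, 8.6]
opening: 0.628
grasp_force: 5.4
```

Run:
```python
from h import *
import cv2
b=imaging.capture("side")[165:255,265:365,::-1]
b=cv2.resize(b,None,fx=6,fy=6,interpolation=cv2.INTER_CUBIC);a=cv2.imread("pics/c3.png")
print("max diff",cv2.absdiff(a,b).max(),cv2.absdiff(a,b).mean())
for q in [(-7,23,48),(-7,23,34),(-7,-23,48),(-53,23,48),(-53,23,34),(-48,52,36),(-48,78,36)]: print(q,np.round((proj("side",disp(*q))-[265,165])*6+2.5))
```

```text
max diff 99 0.8272232510288066
(-7, 23, 48) [390. 268.]
(-7, 23, 34) [390. 296.]
(-7, -23, 48) [393. 212.]
(-53, 23, 48) [497. 272.]
(-53, 23, 34) [496. 299.]
(-48, 52, 36) [484. 332.]
(-48, 78, 36) [484. 366.]
```

Run:
```python
from h import *
import cv2,time
f=lambda:cv2.resize(imaging.capture("side")[165:255,265:365,::-1],None,fx=6,fy=6,interpolation=cv2.INTER_CUBIC)
b=f();a=f();print(cv2.absdiff(a,b).max());cv2.imwrite("pics/c4.png",a)
```

```text
5
```

View pics/c4.png

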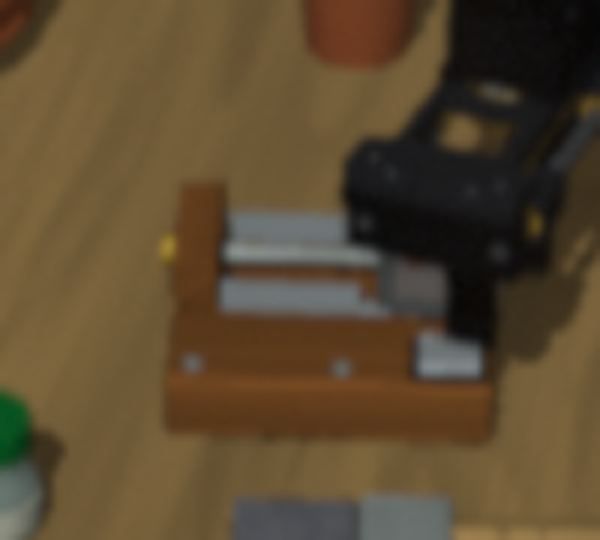

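drive_tool(deltas="55 0 0 0 0; 55 0 0 0 0; 55 0 0 0 0; 55 0 0 0 0; 55 0 0 0 0; 55 0 0 0 0; 55 0 0 0 0; 55 0 0 0 0")

```text
time_s: 5.1
position: [0.5163, -0.1305, 0.0363]
tcp_rot: [[-0.98, 0.201, 0.001], [0.201, 0.98, 0.0], [-0.001, 0.0, -1.0]]
force: [-2.5, 1.7, 8.2]
opening: 0.63
grasp_force: 5.4
```

Run:
```python
from h import *
import cv2
a=cv2.resize(imaging.capture("side")[165:255,265:365,::-1],None,fx=6,fy=6,interpolation=cv2.INTER_CUBIC)
d=cv2.absdiff(a,cv2.imread("pics/c4.png")).max();print(d)
if d<15: print(bot.hand_in())
```

```text
5
the job is handed in; nothing more can be done
None
```

I handed the job in at about 5 s with the square dispenser's key held down under one finger and the square pan at rest on the apron against the other; its centre is about 30 mm past the channel origin, within a few mm, with the front edge about level with the open edge.

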